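# Start the holding timers at the canteen counter

## Task

Start the holding timers of the three covered food pans, the largest pan first, then the medium one, then the smallest: with a fingertip, lightly press the round button on top of the timer that stands in front of each pan all the way down; it stays down by itself. Only touch the timers: do not lift them, tip them or shove them out of place, and leave everything else on the counter where it is.

Things in the scene. Friction and masses are not known exactly. Their poses are not given: they have to be found in the camera images.
- pan_large: the large of three covered steel food pans, 325 mm long (x) by 265 mm wide (y), 77 mm high to the lid's top, its wire handle 107 mm; heavy, stands fixed. Origin: middle of its front (robot-side) lower edge, on the counter; its x points away from the robot along the pan, z up
- timer_large: holding timer standing loose in front of the large pan (the three timers look alike): black block 70 x 70 mm, 55 mm high, about 0.4 kg, small grey display on its robot-facing side, a round steel button in the middle of its top. Origin: centre of its underside, z up
- button_large_top (a point): centre of the top face of the button of the large pan's timer: flat, 32 mm across, 70 mm above the counter while up and 60 mm when left fully down; moves with the button
- button_large (a joint): how far this button is pressed, m: 0 up, 0.010 fully down, pressed straight down. It stays where it is left; it starts to move at about 3.5 N and needs about 5 N near the bottom stop. It sits on a rubber seat that gives 1 mm more for every 3 N while pressed and springs back, so the finger travels about 12 mm to press it fully. The timer counts as started beyond 0.006
- pan_medium: the medium of three covered steel food pans, 265 mm long (x) by 162 mm wide (y), 77 mm high to the lid's top, its wire handle 107 mm; heavy, stands fixed. Origin: middle of its front (robot-side) lower edge, on the counter; its x points away from the robot along the pan, z up
- timer_medium: holding timer standing loose in front of the medium pan (the three timers look alike): black block 70 x 70 mm, 55 mm high, about 0.4 kg, small grey display on its robot-facing side, a round steel button in the middle of its top. Origin: centre of its underside, z up
- button_medium_top (a point): centre of the top face of the button of the medium pan's timer: flat, 32 mm across, 70 mm above the counter while up and 60 mm when left fully down; moves with the button
- button_medium (a joint): how far this button is pressed, m: 0 up, 0.010 fully down, pressed straight down. It stays where it is left; it starts to move at about 3.5 N and needs about 5 N near the bottom stop. It sits on a rubber seat that gives 1 mm more for every 3 N while pressed and springs back, so the finger travels about 12 mm to press it fully. The timer counts as started beyond 0.006
- pan_small: the small of three covered steel food pans, 176 mm long (x) by 108 mm wide (y), 77 mm high to the lid's top, its wire handle 107 mm; heavy, stands fixed. Origin: middle of its front (robot-side) lower edge, on the counter; its x points away from the robot along the pan, z up
- timer_small: holding timer standing loose in front of the small pan (the three timers look alike): black block 70 x 70 mm, 55 mm high, about 0.4 kg, small grey display on its robot-facing side, a round steel button in the middle of its top. Origin: centre of its underside, z up
- button_small_top (a point): centre of the top face of the button of the small pan's timer: flat, 32 mm across, 70 mm above the counter while up and 60 mm when left fully down; moves with the button
- button_small (a joint): how far this button is pressed, m: 0 up, 0.010 fully down, pressed straight down. It stays where it is left; it starts to move at about 3.5 N and needs about 5 N near the bottom stop. It sits on a rubber seat that gives 1 mm more for every 3 N while pressed and springs back, so the finger travels about 12 mm to press it fully. The timer counts as started beyond 0.006
- jar: small amber glass jar with a steel cap, 56 mm across, 75 mm tall; loose, to be left alone. Origin: centre of its underside
- shaker: round steel shaker, 52 mm across, 84 mm tall; loose, to be left alone. Origin: centre of its underside
- bowl: white bowl, 110 mm across, 50 mm tall; loose, to be left alone. Origin: centre of its underside
- cup: white cup without handle, 68 mm across, 80 mm tall; loose, to be left alone. Origin: centre of its underside
- spoon: steel serving spoon 260 mm long, lying flat; loose, to be left alone. Origin: near the middle of its length, its x along it, bowl end at +x
- sauce: amber sauce bottle, 60 mm across, 170 mm tall; loose, to be left alone. Origin: centre of its underside
- can: steel can with a paper band, 74 mm across, 100 mm tall; loose, to be left alone. Origin: centre of its underside

How it is judged (in metres and radians):
On the way, in this order (a step that is already met when the one before it is completed fails the run):
1. the large pan's timer is started (value of joint button_large above 0.006 m), for 0.1 s.
2. the medium pan's timer is started (value of joint button_medium above 0.006 m), for 0.1 s.
3. the small pan's timer is started (value of joint button_small above 0.006 m), for 0.1 s.
At the end, for the whole second after the job is handed in: All three buttons are more than 6 mm down (of 10 mm); the timers stand upright (within 0.1 rad) and at rest within 20 mm of where they stood; the other things are within 15 mm of where they were (value of joint each of button_large, button_medium, button_small above 0.006 m and distance of each of timer_large, timer_medium, timer_small from where it was at the start of the episode below 0.02 m and angle between each of timer_large, timer_medium, timer_small's own z axis and vertical below 0.1 rad and linear speed of each of timer_large, timer_medium, timer_small below 0.02 m/s and distance of each of jar, shaker, bowl, cup, spoon, sauce, can from where it was at the start of the episode below 0.015 m); the robot touches nothing.
It fails at once if the medium pan's timer is pressed before the large pan's is started (value of joint button_medium above 0.003 m and value of joint button_large below 0.006 m).
It fails at once if the small pan's timer is pressed before the medium pan's is started (value of joint button_small above 0.003 m and value of joint button_medium below 0.006 m).
It fails at once if a timer is pressed or hit hard (over 25 N) (contact force between any of the fingers, the arm and timer_large above 25 N or contact force between any of the fingers, the arm and timer_medium above 25 N or contact force between any of the fingers, the arm and timer_small above 25 N).
It fails at once if a timer is lifted (10 mm), tipped (0.2 rad) or shoved out of place (20 mm) (height (world z) of any of timer_large, timer_medium, timer_small above 0.01 m or angle between any of timer_large, timer_medium, timer_small's own z axis and vertical above 0.2 rad or distance of any of timer_large, timer_medium, timer_small from where it was at the start of the episode above 0.02 m).
It fails at once if another thing on the counter is moved by more than 15 mm (distance of any of jar, shaker, bowl, cup, spoon, sauce, can from where it was at the start of the episode above 0.015 m).
It also fails if it takes over 48 s, if anything falls off the work surface, if the arm or the gripper's body presses on something with over 40 N, if the wrist force passes 120 N, or if a joint passes its speed limit or range.

## Robot

A 6-joint arm with a two-finger parallel gripper is mounted at the origin on the work surface. World frame = base frame: x ahead of the robot, y to its left, z up, the work surface at z = 0. Lengths are in mm, angles in rad, forces in N, time in s.
With the tool pointing down it reaches from about 250 to 775 mm from the base axis. Payload 4 kg.
Tool frame: the origin (TCP) lies midway between the tips of the shut fingers; the grasp point (between the pads) lies 19 mm behind it; z points along the fingers, x is the direction in which the jaws open and shut, and the axes are right-handed (so a half turn about z gives the same grasp; the last joint's range is limited). The gripper opens to 85 mm and grips with 20 to 120 N. Pads are 22 mm wide; open, the fingers measure 114 mm over their backs; the gripper's body (76 mm by 85 mm) begins 54 mm behind the grasp point. The pads swing forward as they close: fully open they stand 13 mm farther back than shut.
Start: joints at [1.064, 0.087, 1.371, -0, 1.684, -0.103], TCP at [216.114, 505.779, 231.341] pointing down, gripper open.
Joint ranges: [-3.1, 3.1], [-0.76, 2.03], [0.27, 2.55], [-1.08, 4.22], [0.17, 2.65], [-2.57, 2.57]. Speed limits (rad/s): [2.79, 2.79, 3.14, 3.14, 3.14, 3.14].

## Interface

Orientations are given as [roll, pitch, yaw] about the fixed x, y, z axes, in that order (R = Rz(yaw) Ry(pitch) Rx(roll)).
In Python, from station import robot gives the robot as it stands.
- The arm moves only by the shell command python3 -m handwheel 'ROWS' [FORCE]. ROWS is JSON, a list of rows, each an object of numbers: "ax", "ay", "az": the turn, a rotation vector about the tool's x, y, z in rad; "x", "y", "z": the shift along the tool's x, y, z in cm; "hand": the opening, from -1 (shut) to 1 (fully open). In form: [{"ax": .., "ay": .., "az": .., "x": .., "y": .., "z": .., "hand": ..}, ...]. A call has 1 to 20 rows; each row is the pose to reach, as a shift and turn from the pose commanded when the call began, along the tool's axes at that moment; what a row does not reach only later rows make up. A row lasts 1/12 s, in which the tool goes at most 41.7 mm and 7.16 degrees, less where a joint would pass 70% of its speed; a pose out of reach is approached as far as the arm can. A call with a gripper value outside its range is refused whole. The fingers move at their own pace and stop on an object; FORCE is the grip in N (left out, the last holds). Time passes only in rows, so rows that repeat a pose let the fingers close. It gives the time, the measured TCP pose, the force and the opening at its end, in the units of the state.
- robot.get_state(): the state, without advancing time (a new reading comes with each control period).
- robot.snapshot(name): name is "scene" or "top" or "wrist"; returns a dict with "image" (480x640x3 uint8, red, green, blue), "K" (3x3 intrinsics, pixels), "world_from_camera" (4x4, takes a point from camera to world coordinates). Camera axes: x right, y down, z forward; pixel columns grow to the right and rows downward; lengths in mm; the calibration is good to about 2 mm. The wrist camera is an equidistant fisheye: a pixel r from the principal point sees the ray r / f radians off the axis. A picture is of the moment at which its call begins. There is no depth.
- robot.sign_off(): hands the job in, once; it reports no verdict.
The state is a dict: "clock": time; "joints": joint angles; "dq": joint speeds; "joint_torque": joint torques, N m; "tcp_pos": TCP position; "ee_rot": TCP orientation; "wrist_force": force on the tool from outside, world axes, zero at the start; "ft_torque": the same for the moment, N m; "gripper_width": finger opening in mm.
Only numpy, scipy, OpenCV 4.12 (cv2) and the standard library are available. Lean on these libraries where they do the work, as an engineer would, in place of code of your own. Each camera call takes 0.05 s, during which the arm holds its last target. There are 200 camera calls.

## Working session

There is one attempt and no reset: what is moved stays moved. The work goes in short steps, Python scripts to look and compute and a shell command to move; the robot and the scene stay as the last step left them, time stands still between calls to the robot, and variables do not carry over. Pictures are saved under pics/ and viewed, about 8 in all and at most 12, crops included, and the job is handed in when it is done.

```bash
mkdir -p pics; python3 - <<'E'
from station import robot
import cv2,json
print(robot.get_state())
for n in("top","scene"):
    s=robot.snapshot(n);cv2.imwrite(f"pics/{n}0.png",s["image"][:,:,::-1]);print(s["K"],s["world_from_camera"])
E
```

```text
{'clock': 0.0, 'joints': array([ 1.06389455e+00,  8.79337807e-02,  1.37230630e+00, -1.63857083e-05,
        1.68359033e+00, -1.03108731e-01]), 'dq': array([-2.15851647e-03,  4.29268354e-05,  2.32734478e-03, -1.35539067e-04,
        4.15066184e-04,  1.00738385e-03]), 'joint_torque': array([ 6.71408015e-04, -3.51857793e+01, -3.13272357e+01, -1.16707783e-04,
        1.08744131e-02, -9.58092699e-06]), 'tcp_pos': array([215.86266163, 505.30984157, 230.12432448]), 'ee_rot': array([-3.14137853e+00,  2.22754144e-03,  1.16700170e+00]), 'wrist_force': array([-0.52129419,  0.22920572, -0.24840832]), 'ft_torque': array([ 0.00127411, -0.03949278,  0.02823016]), 'gripper_width': 85.69326904919383}
[[528.37792381   0.         318.03491865]
 [  0.         528.37792381 240.62984743]
 [  0.           0.           1.        ]] [[-1.43429179e-02 -9.97810038e-01  6.45709536e-02  4.01636735e+02]
 [-9.99811412e-01  1.51573391e-02  1.21406312e-02  1.24942761e+01]
 [-1.30927676e-02 -6.43846442e-02 -9.97839264e-01  1.48492963e+03]
 [ 0.00000000e+00  0.00000000e+00  0.00000000e+00  1.00000000e+00]]
[[605.69388148   0.         318.35739206]
 [  0.         605.69388148 233.93778711]
 [  0.           0.           1.        ]] [[-1.26742098e-01  8.42008910e-01 -5.24363839e-01  1.31275460e+03]
 [ 9.91920272e-01  1.10532614e-01 -6.22632760e-02  1.05488782e+02]
 [ 5.53307268e-03 -5.28018500e-01 -8.49214842e-01  1.39357284e+03]
 [ 0.00000000e+00  0.00000000e+00  0.00000000e+00  1.00000000e+00]]
```

View pics/top0.png

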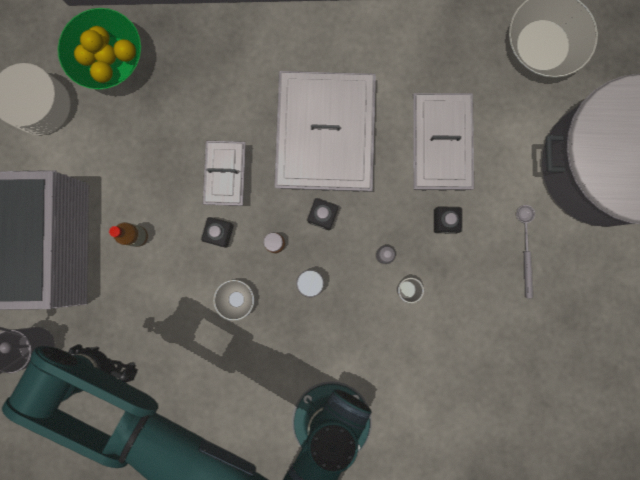

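View pics/scene0.png

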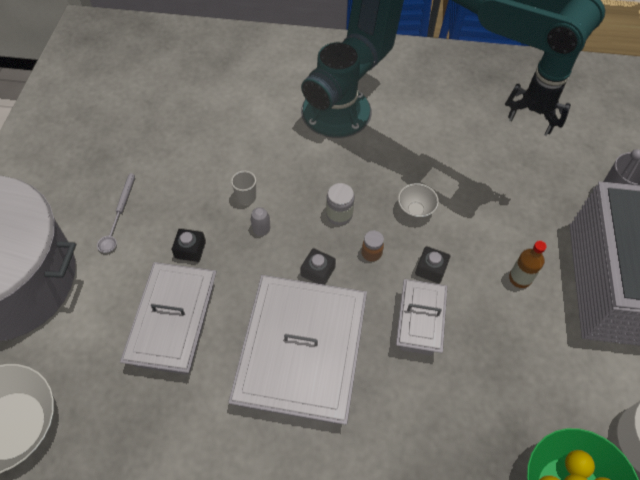

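The top view shows the pans small, large, medium from left to right. Their timer buttons are near (214,231), (322,213) and (450,218), and in the scene view near (433,258), (318,261) and (186,239). I'll enlarge these next.

```bash
python3 - <<'E'
import cv2,numpy as np
rows=[]
for n,c in(("top",[(322,213),(450,218),(214,231)]),("scene",[(318,261),(186,239),(433,258)])):
    im=cv2.imread(f"pics/{n}0.png");r=[]
    for u,v in c:
        a=cv2.resize(im[v-16:v+17,u-16:u+17],None,fx=8,fy=8,interpolation=cv2.INTER_CUBIC)
        a=cv2.convertScaleAbs(a,alpha=1.3,beta=10)
        for k in range(4,264,40): cv2.line(a,(k,0),(k,5),(0,255,255),1);cv2.line(a,(0,k),(5,k),(0,255,255),1)
        cv2.line(a,(132,0),(132,8),(0,0,255),1);cv2.line(a,(0,132),(8,132),(0,0,255),1)
        r.append(a)
    rows.append(np.hstack(r))
cv2.imwrite("pics/crop.png",np.vstack(rows))
E
```

```text
(no output)
```

View pics/crop.png

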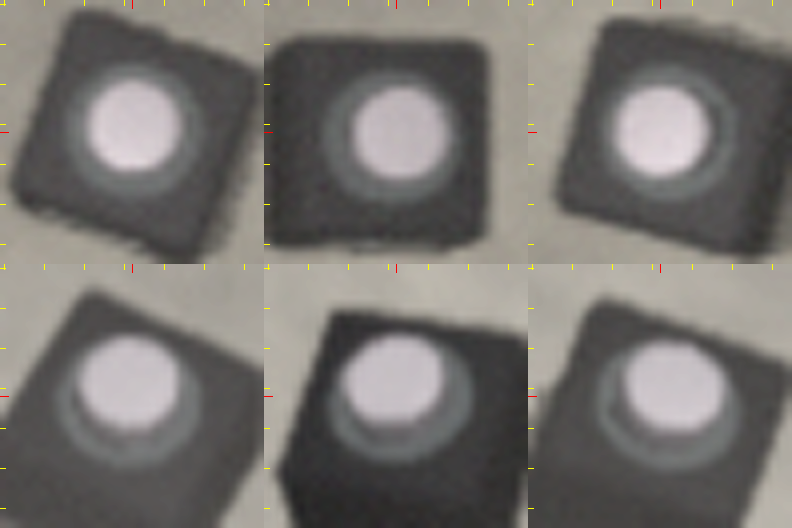

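```bash
cat > h.py <<'E'
import numpy as np
from scipy.spatial.transform import Rotation as R
from station import robot
def px(s,u,v,z):
    T=s["world_from_camera"];d=T[:3,:3]@np.linalg.inv(s["K"])@[u,v,1];return T[:3,3]+d*(z-T[2,3])/d[2]
def go(target):  # shift in tool axes, cm
    st=robot.get_state();return R.from_euler("xyz",st["ee_rot"]).inv().apply(np.array(target)-st["tcp_pos"])/10
E
python3 - <<'E'
from h import *
D={"top":[(322,213,134,126),(450,218,137,133),(214,231,133,131)],"scene":[(318,261,129,116),(186,239,130,112),(433,258,147,119)]}
P=[]
for n in D:
    s=robot.snapshot(n);p=[px(s,u-16.5+(a+.5)/8,v-16.5+(b+.5)/8,70) for u,v,a,b in D[n]];print(n,np.round(p,1).tolist());P.append(p)
P=np.mean(P,0);np.save("b.npy",P);print(P.round(1).tolist())
s=robot.snapshot("top");print("sauce",px(s,117,232,170).round(),"can",px(s,310,281,100).round(),"jar",px(s,273,241,75).round())
t=P[0].copy();t[2]=180;print(go(t), robot.get_state()["clock"])
E
```

```text
top [[569.4, 17.1, 70.0], [548.1, -326.9, 70.0], [523.6, 309.1, 70.0]]
scene [[569.3, 16.2, 70.0], [547.6, -327.3, 70.0], [523.5, 308.0, 70.0]]
[[569.4, 16.6, 70.0], [547.8, -327.1, 70.0], [523.5, 308.5, 70.0]]
sauce [516. 533. 170.] can [386.  52. 100.] jar [494. 150.  75.]
[-31.07214485  51.70874168   5.09972133] 0.25
```

```bash
python3 -m handwheel '[{"x":-31.1,"y":51.7,"z":4,"hand":-1},{"x":-31.1,"y":51.7,"z":4,"hand":-1},{"x":-31.1,"y":51.7,"z":4,"hand":-1},{"x":-31.1,"y":51.7,"z":4,"hand":-1},{"x":-31.1,"y":51.7,"z":4,"hand":-1},{"x":-31.1,"y":51.7,"z":4,"hand":-1},{"x":-31.1,"y":51.7,"z":4,"hand":-1},{"x":-31.1,"y":51.7,"z":4,"hand":-1},{"x":-31.1,"y":51.7,"z":4,"hand":-1},{"x":-31.1,"y":51.7,"z":4,"hand":-1},{"x":-31.1,"y":51.7,"z":4,"hand":-1},{"x":-31.1,"y":51.7,"z":4,"hand":-1},{"x":-31.1,"y":51.7,"z":4,"hand":-1},{"x":-31.1,"y":51.7,"z":4,"hand":-1},{"x":-31.1,"y":51.7,"z":4,"hand":-1},{"x":-31.1,"y":51.7,"z":4,"hand":-1},{"x":-31.1,"y":51.7,"z":4,"hand":-1},{"x":-31.1,"y":51.7,"z":4,"hand":-1}]'
python3 - <<'E'
from h import *
t=np.load("b.npy")[0];t[2]=90;print(go(t))
E
```

```text
[-31.06297767  51.71002597  14.09971657]validation failed for argument at $[0]...
```

```bash
python3 -m handwheel '[{"ax":0,"ay":0,"az":0,"x":-31.1,"y":51.7,"z":4,"hand":-1},{"ax":0,"ay":0,"az":0,"x":-31.1,"y":51.7,"z":4,"hand":-1},{"ax":0,"ay":0,"az":0,"x":-31.1,"y":51.7,"z":4,"hand":-1},{"ax":0,"ay":0,"az":0,"x":-31.1,"y":51.7,"z":4,"hand":-1},{"ax":0,"ay":0,"az":0,"x":-31.1,"y":51.7,"z":4,"hand":-1},{"ax":0,"ay":0,"az":0,"x":-31.1,"y":51.7,"z":4,"hand":-1},{"ax":0,"ay":0,"az":0,"x":-31.1,"y":51.7,"z":4,"hand":-1},{"ax":0,"ay":0,"az":0,"x":-31.1,"y":51.7,"z":4,"hand":-1},{"ax":0,"ay":0,"az":0,"x":-31.1,"y":51.7,"z":4,"hand":-1},{"ax":0,"ay":0,"az":0,"x":-31.1,"y":51.7,"z":4,"hand":-1},{"ax":0,"ay":0,"az":0,"x":-31.1,"y":51.7,"z":4,"hand":-1},{"ax":0,"ay":0,"az":0,"x":-31.1,"y":51.7,"z":4,"hand":-1},{"ax":0,"ay":0,"az":0,"x":-31.1,"y":51.7,"z":4,"hand":-1},{"ax":0,"ay":0,"az":0,"x":-31.1,"y":51.7,"z":4,"hand":-1},{"ax":0,"ay":0,"az":0,"x":-31.1,"y":51.7,"z":4,"hand":-1},{"ax":0,"ay":0,"az":0,"x":-31.1,"y":51.7,"z":4,"hand":-1},{"ax":0,"ay":0,"az":0,"x":-31.1,"y":51.7,"z":4,"hand":-1},{"ax":0,"ay":0,"az":0,"x":-31.1,"y":51.7,"z":4,"hand":-1}]'
python3 - <<'E'
from h import *
t=np.load("b.npy")[0];t[2]=90;print(go(t))
E
```

```text
clock: 1.75
tcp_pos: [569.0, 17.1, 191.1]
ee_rot: [-3.141, -0.0, 1.167]
wrist_force: [-0.1, 0.1, 0.2]
gripper_width: 0.2
[-0.03434193  0.06731259 10.11096388]
```

```bash
python3 -m handwheel '[{"ax":0,"ay":0,"az":0,"x":0,"y":0,"z":4,"hand":-1},{"ax":0,"ay":0,"az":0,"x":0,"y":0,"z":7.5,"hand":-1},{"ax":0,"ay":0,"az":0,"x":0,"y":0.05,"z":9.5,"hand":-1},{"ax":0,"ay":0,"az":0,"x":0,"y":0.05,"z":10.6,"hand":-1},{"ax":0,"ay":0,"az":0,"x":0,"y":0.05,"z":11,"hand":-1},{"ax":0,"ay":0,"az":0,"x":0,"y":0.05,"z":11,"hand":-1},{"ax":0,"ay":0,"az":0,"x":0,"y":0.05,"z":11,"hand":-1}]'
python3 - <<'E'
from h import *
import cv2
t=np.load("b.npy")[0];t[2]=70;print(go(t))
a=robot.snapshot("wrist")["image"][:,:,::-1];b=robot.snapshot("scene")["image"][180:330,240:400,::-1]
cv2.imwrite("pics/c1.png",np.hstack([cv2.resize(a,(400,300)),cv2.resize(b,(320,300))]))
E
```

```text
clock: 2.33
tcp_pos: [570.8, 17.0, 83.3]
ee_rot: [3.139, -0.001, 1.168]
wrist_force: [0.1, 0.7, 0.7]
gripper_width: 0.2
[-0.09269733 -0.12344542  1.32720685]
```

View pics/c1.png

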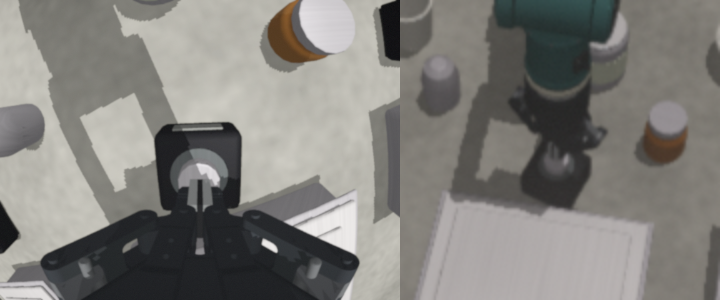

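The fingertip is centred over the large button: tip at about (200,180) and button at about (198,170) in the left view. I'll press slowly.

```bash
python3 -m handwheel '[{"ax":0,"ay":0,"az":0,"x":-0.05,"y":-0.1,"z":0.6,"hand":-1},{"ax":0,"ay":0,"az":0,"x":-0.05,"y":-0.1,"z":1.1,"hand":-1},{"ax":0,"ay":0,"az":0,"x":-0.05,"y":-0.1,"z":1.3,"hand":-1},{"ax":0,"ay":0,"az":0,"x":-0.05,"y":-0.1,"z":1.5,"hand":-1},{"ax":0,"ay":0,"az":0,"x":-0.05,"y":-0.1,"z":1.7,"hand":-1},{"ax":0,"ay":0,"az":0,"x":-0.05,"y":-0.1,"z":1.9,"hand":-1},{"ax":0,"ay":0,"az":0,"x":-0.05,"y":-0.1,"z":2.0,"hand":-1},{"ax":0,"ay":0,"az":0,"x":-0.05,"y":-0.1,"z":2.0,"hand":-1}]'
```

```text
clock: 3.1
tcp_pos: [568.9, 16.3, 61.5]
ee_rot: [3.141, -0.0, 1.167]
wrist_force: [0.6, 0.2, 4.1]
gripper_width: 0.2
```

```bash
python3 -m handwheel '[{"ax":0,"ay":0,"az":0,"x":0,"y":0,"z":0.1,"hand":-1},{"ax":0,"ay":0,"az":0,"x":0,"y":0,"z":0.2,"hand":-1},{"ax":0,"ay":0,"az":0,"x":0,"y":0,"z":0.3,"hand":-1},{"ax":0,"ay":0,"az":0,"x":0,"y":0,"z":0.3,"hand":-1}]'
```

```text
clock: 3.43
tcp_pos: [568.9, 16.4, 58.4]
ee_rot: [3.141, -0.0, 1.167]
wrist_force: [-0.4, -0.5, 5.0]
gripper_width: -0.6
```

```bash
python3 -m handwheel '[{"ax":0,"ay":0,"az":0,"x":0,"y":0,"z":0.05,"hand":-1},{"ax":0,"ay":0,"az":0,"x":0,"y":0,"z":0.1,"hand":-1},{"ax":0,"ay":0,"az":0,"x":0,"y":0,"z":0.1,"hand":-1}]'
python3 -m handwheel '[{"ax":0,"ay":0,"az":0,"x":0,"y":0,"z":-1,"hand":-1},{"ax":0,"ay":0,"az":0,"x":0,"y":0,"z":-3,"hand":-1},{"ax":0,"ay":0,"az":0,"x":0,"y":0,"z":-7,"hand":-1},{"ax":0,"ay":0,"az":0,"x":0,"y":0,"z":-10,"hand":-1},{"ax":0,"ay":0,"az":0,"x":0,"y":0,"z":-10,"hand":-1},{"ax":0,"ay":0,"az":0,"x":0,"y":0,"z":-10,"hand":-1}]'
python3 - <<'E'
from h import *
t=np.load("b.npy")[1];t[2]=158;print(go(t))
E
```

```text
clock: 3.68
tcp_pos: [568.9, 16.3, 57.8]
ee_rot: [3.141, -0.0, 1.167]
wrist_force: [-0.7, -0.3, 6.0]
gripper_width: -0.3
clock: 4.18
tcp_pos: [569.8, 16.4, 159.7]
ee_rot: [3.137, -0.002, 1.167]
wrist_force: [0.8, -0.1, -1.4]
gripper_width: -0.3
[-32.45301881  11.47175617   0.17108649]
```

```bash
python3 -m handwheel '[{"ax":0,"ay":0,"az":0,"x":-32.4,"y":11.5,"z":0,"hand":-1},{"ax":0,"ay":0,"az":0,"x":-32.4,"y":11.5,"z":0,"hand":-1},{"ax":0,"ay":0,"az":0,"x":-32.4,"y":11.5,"z":0,"hand":-1},{"ax":0,"ay":0,"az":0,"x":-32.4,"y":11.5,"z":0,"hand":-1},{"ax":0,"ay":0,"az":0,"x":-32.4,"y":11.5,"z":0,"hand":-1},{"ax":0,"ay":0,"az":0,"x":-32.4,"y":11.5,"z":0,"hand":-1},{"ax":0,"ay":0,"az":0,"x":-32.4,"y":11.5,"z":0,"hand":-1},{"ax":0,"ay":0,"az":0,"x":-32.4,"y":11.5,"z":0,"hand":-1},{"ax":0,"ay":0,"az":0,"x":-32.4,"y":11.5,"z":0,"hand":-1},{"ax":0,"ay":0,"az":0,"x":-32.4,"y":11.5,"z":0,"hand":-1},{"ax":0,"ay":0,"az":0,"x":-32.4,"y":11.5,"z":0,"hand":-1},{"ax":0,"ay":0,"az":0,"x":-32.4,"y":11.5,"z":0,"hand":-1},{"ax":0,"ay":0,"az":0,"x":-32.4,"y":11.5,"z":0,"hand":-1}]'
python3 - <<'E'
from h import *
t=np.load("b.npy")[1];t[2]=80;print(go(t))
E
```

```text
clock: 5.27
tcp_pos: [547.3, -324.7, 156.7]
ee_rot: [-3.14, -0.001, 1.169]
wrist_force: [-0.0, 0.2, 0.2]
gripper_width: -0.1
[-0.21249623  0.15389992  7.66918696]
```

Descend to about z=81, correcting the offset, and look before pressing.

```bash
python3 -m handwheel '[{"ax":0,"ay":0,"az":0,"x":-0.2,"y":0.15,"z":3,"hand":-1},{"ax":0,"ay":0,"az":0,"x":-0.2,"y":0.15,"z":5.5,"hand":-1},{"ax":0,"ay":0,"az":0,"x":-0.2,"y":0.15,"z":7,"hand":-1},{"ax":0,"ay":0,"az":0,"x":-0.2,"y":0.15,"z":7.5,"hand":-1},{"ax":0,"ay":0,"az":0,"x":-0.2,"y":0.15,"z":7.5,"hand":-1},{"ax":0,"ay":0,"az":0,"x":-0.2,"y":0.15,"z":7.5,"hand":-1},{"ax":0,"ay":0,"az":0,"x":-0.2,"y":0.15,"z":7.5,"hand":-1}]'
python3 - <<'E'
from h import *
import cv2
t=np.load("b.npy")[1];t[2]=70;print(go(t))
a=robot.snapshot("wrist")["image"][:,:,::-1];b=robot.snapshot("scene")["image"][180:330,240:400,::-1]
cv2.imwrite("pics/c2.png",np.hstack([cv2.resize(a,(400,300)),cv2.resize(b,(320,300))]))
E
```

```text
clock: 5.85
tcp_pos: [548.9, -329.3, 84.5]
ee_rot: [3.138, 0.001, 1.168]
wrist_force: [0.5, -0.8, -0.8]
gripper_width: -0.1
[ 0.15462516 -0.18688529  1.4445676 ]
```

View pics/c2.png

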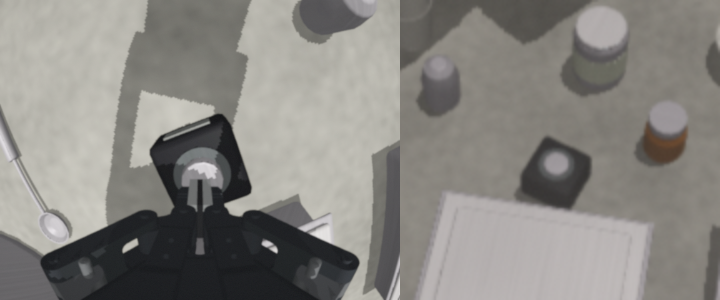

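The fingertip is over the medium button (about (202,170) in the left view). The large timer is in place with its button low.

```bash
python3 -m handwheel '[{"ax":0,"ay":0,"az":0,"x":0.1,"y":-0.1,"z":0.6,"hand":-1},{"ax":0,"ay":0,"az":0,"x":0.1,"y":-0.1,"z":1.1,"hand":-1},{"ax":0,"ay":0,"az":0,"x":0.1,"y":-0.1,"z":1.3,"hand":-1},{"ax":0,"ay":0,"az":0,"x":0.1,"y":-0.1,"z":1.5,"hand":-1},{"ax":0,"ay":0,"az":0,"x":0.1,"y":-0.1,"z":1.7,"hand":-1},{"ax":0,"ay":0,"az":0,"x":0.1,"y":-0.1,"z":1.9,"hand":-1},{"ax":0,"ay":0,"az":0,"x":0.1,"y":-0.1,"z":2.0,"hand":-1},{"ax":0,"ay":0,"az":0,"x":0.1,"y":-0.1,"z":2.0,"hand":-1}]'
```

```text
clock: 6.62
tcp_pos: [547.1, -327.7, 62.3]
ee_rot: [-3.141, -0.0, 1.167]
wrist_force: [-2.0, 1.1, 4.0]
gripper_width: -0.1
```

```bash
python3 -m handwheel '[{"ax":0,"ay":0,"az":0,"x":0,"y":0,"z":0.15,"hand":-1},{"ax":0,"ay":0,"az":0,"x":0,"y":0,"z":0.3,"hand":-1},{"ax":0,"ay":0,"az":0,"x":0,"y":0,"z":0.4,"hand":-1},{"ax":0,"ay":0,"az":0,"x":0,"y":0,"z":0.45,"hand":-1},{"ax":0,"ay":0,"az":0,"x":0,"y":0,"z":0.45,"hand":-1},{"ax":0,"ay":0,"az":0,"x":0,"y":0,"z":0.45,"hand":-1}]'

```

```text
clock: 7.12
tcp_pos: [547.1, -327.8, 58.1]
ee_rot: [-3.141, -0.0, 1.167]
wrist_force: [-1.3, 1.5, 5.7]
gripper_width: -0.0
```

```bash
python3 -m handwheel '[{"ax":0,"ay":0,"az":0,"x":0,"y":0,"z":-1,"hand":-1},{"ax":0,"ay":0,"az":0,"x":0,"y":0,"z":-3,"hand":-1},{"ax":0,"ay":0,"az":0,"x":0,"y":0,"z":-7,"hand":-1},{"ax":0,"ay":0,"az":0,"x":0,"y":0,"z":-10,"hand":-1},{"ax":0,"ay":0,"az":0,"x":0,"y":0,"z":-10,"hand":-1},{"ax":0,"ay":0,"az":0,"x":0,"y":0,"z":-10,"hand":-1}]'
python3 - <<'E'
from h import *
t=np.load("b.npy")[2];t[2]=158;print(go(t))
E
```

```text
clock: 7.62
tcp_pos: [548.7, -329.1, 161.1]
ee_rot: [3.135, 0.002, 1.167]
wrist_force: [1.0, 0.4, -0.6]
gripper_width: -0.0
[ 5.76424346e+01 -2.73757397e+01  2.22954728e-02]
```

```bash
python3 -m handwheel '[{"ax":0,"ay":0,"az":0,"x":57.5,"y":-27.2,"z":0,"hand":-1},{"ax":0,"ay":0,"az":0,"x":57.5,"y":-27.2,"z":0,"hand":-1},{"ax":0,"ay":0,"az":0,"x":57.5,"y":-27.2,"z":0,"hand":-1},{"ax":0,"ay":0,"az":0,"x":57.5,"y":-27.2,"z":0,"hand":-1},{"ax":0,"ay":0,"az":0,"x":57.5,"y":-27.2,"z":0,"hand":-1},{"ax":0,"ay":0,"az":0,"x":57.5,"y":-27.2,"z":0,"hand":-1},{"ax":0,"ay":0,"az":0,"x":57.5,"y":-27.2,"z":0,"hand":-1},{"ax":0,"ay":0,"az":0,"x":57.5,"y":-27.2,"z":0,"hand":-1},{"ax":0,"ay":0,"az":0,"x":57.5,"y":-27.2,"z":0,"hand":-1},{"ax":0,"ay":0,"az":0,"x":57.5,"y":-27.2,"z":0,"hand":-1},{"ax":0,"ay":0,"az":0,"x":57.5,"y":-27.2,"z":0,"hand":-1},{"ax":0,"ay":0,"az":0,"x":57.5,"y":-27.2,"z":0,"hand":-1},{"ax":0,"ay":0,"az":0,"x":57.5,"y":-27.2,"z":0,"hand":-1},{"ax":0,"ay":0,"az":0,"x":57.5,"y":-27.2,"z":0,"hand":-1},{"ax":0,"ay":0,"az":0,"x":57.5,"y":-27.2,"z":0,"hand":-1},{"ax":0,"ay":0,"az":0,"x":57.5,"y":-27.2,"z":0,"hand":-1},{"ax":0,"ay":0,"az":0,"x":57.5,"y":-27.2,"z":0,"hand":-1},{"ax":0,"ay":0,"az":0,"x":57.5,"y":-27.2,"z":0,"hand":-1},{"ax":0,"ay":0,"az":0,"x":57.5,"y":-27.2,"z":0,"hand":-1},{"ax":0,"ay":0,"az":0,"x":57.5,"y":-27.2,"z":0,"hand":-1}]'
python3 - <<'E'
from h import *
t=np.load("b.npy")[2];t[2]=80;print(go(t))
E
```

```text
clock: 9.28
tcp_pos: [523.2, 305.9, 157.3]
ee_rot: [-3.141, 0.001, 1.165]
wrist_force: [-0.0, 0.5, 1.0]
gripper_width: 0.2
[ 0.26208887 -0.07389708  7.72765072]
```

```bash
python3 -m handwheel '[{"ax":0,"ay":0,"az":0,"x":0.05,"y":0,"z":3,"hand":-1},{"ax":0,"ay":0,"az":0,"x":0.05,"y":0,"z":5.5,"hand":-1},{"ax":0,"ay":0,"az":0,"x":0.05,"y":0,"z":7,"hand":-1},{"ax":0,"ay":0,"az":0,"x":0.05,"y":0,"z":7.5,"hand":-1},{"ax":0,"ay":0,"az":0,"x":0.05,"y":0,"z":7.5,"hand":-1},{"ax":0,"ay":0,"az":0,"x":0.05,"y":0,"z":7.5,"hand":-1},{"ax":0,"ay":0,"az":0,"x":0.05,"y":0,"z":7.5,"hand":-1},{"ax":0,"ay":0,"az":0,"x":0.05,"y":0,"z":7.5,"hand":-1}]'
python3 - <<'E'
from h import *
import cv2
t=np.load("b.npy")[2];t[2]=70;print(go(t))
a=robot.snapshot("wrist")["image"][:,:,::-1];b=robot.snapshot("scene")["image"][180:330,140:300,::-1]
cv2.imwrite("pics/c3.png",np.hstack([cv2.resize(a,(400,300)),cv2.resize(b,(320,300))]))
E
```

```text
clock: 9.95
tcp_pos: [524.4, 308.5, 84.9]
ee_rot: [3.139, -0.003, 1.167]
wrist_force: [0.2, 0.1, 0.4]
gripper_width: 0.0
[-0.03411508 -0.08255973  1.49432965]
```

View pics/c3.png

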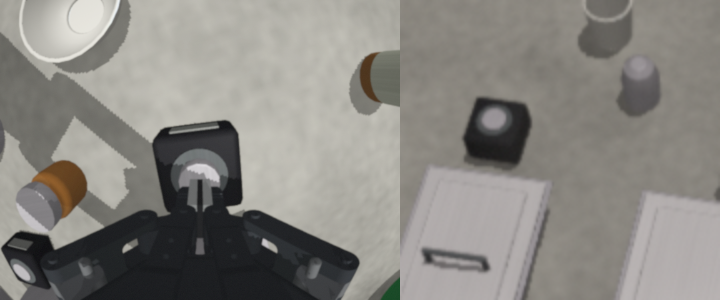

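The fingertip is over the small button (about (200,170)), and the medium timer is in place. I'll press the same way.

```bash
python3 -m handwheel '[{"ax":0,"ay":0,"az":0,"x":0,"y":0,"z":0.6,"hand":-1},{"ax":0,"ay":0,"az":0,"x":0,"y":0,"z":1.1,"hand":-1},{"ax":0,"ay":0,"az":0,"x":0,"y":0,"z":1.3,"hand":-1},{"ax":0,"ay":0,"az":0,"x":0,"y":0,"z":1.5,"hand":-1},{"ax":0,"ay":0,"az":0,"x":0,"y":0,"z":1.7,"hand":-1},{"ax":0,"ay":0,"az":0,"x":0,"y":0,"z":1.9,"hand":-1},{"ax":0,"ay":0,"az":0,"x":0,"y":0,"z":2.0,"hand":-1},{"ax":0,"ay":0,"az":0,"x":0,"y":0,"z":2.0,"hand":-1}]'
```

```text
clock: 10.72
tcp_pos: [522.9, 308.2, 62.8]
ee_rot: [-3.141, 0.0, 1.167]
wrist_force: [-3.3, -0.7, 4.2]
gripper_width: 0.0
```

```bash
python3 -m handwheel '[{"ax":0,"ay":0,"az":0,"x":0,"y":0,"z":0.15,"hand":-1},{"ax":0,"ay":0,"az":0,"x":0,"y":0,"z":0.3,"hand":-1},{"ax":0,"ay":0,"az":0,"x":0,"y":0,"z":0.4,"hand":-1},{"ax":0,"ay":0,"az":0,"x":0,"y":0,"z":0.5,"hand":-1},{"ax":0,"ay":0,"az":0,"x":0,"y":0,"z":0.5,"hand":-1},{"ax":0,"ay":0,"az":0,"x":0,"y":0,"z":0.5,"hand":-1}]'
python3 -m handwheel '[{"ax":0,"ay":0,"az":0,"x":0,"y":0,"z":-1,"hand":-1},{"ax":0,"ay":0,"az":0,"x":0,"y":0,"z":-3,"hand":-1},{"ax":0,"ay":0,"az":0,"x":0,"y":0,"z":-7,"hand":-1},{"ax":0,"ay":0,"az":0,"x":0,"y":0,"z":-11,"hand":-1},{"ax":0,"ay":0,"az":0,"x":0,"y":0,"z":-15,"hand":-1},{"ax":0,"ay":0,"az":0,"x":10,"y":-6,"z":-17,"hand":-1},{"ax":0,"ay":0,"az":0,"x":10,"y":-8,"z":-17,"hand":-1},{"ax":0,"ay":0,"az":0,"x":10,"y":-12,"z":-17,"hand":-1},{"ax":0,"ay":0,"az":0,"x":10,"y":-15,"z":-17,"hand":-1},{"ax":0,"ay":0,"az":0,"x":10,"y":-15,"z":-17,"hand":-1},{"ax":0,"ay":0,"az":0,"x":10,"y":-15,"z":-17,"hand":-1},{"ax":0,"ay":0,"az":0,"x":10,"y":-15,"z":-17,"hand":-1},{"ax":0,"ay":0,"az":0,"x":10,"y":-15,"z":-17,"hand":-1}]'
python3 - <<'E'
from h import *
import cv2
r=[]
old=cv2.imread("pics/scene0.png");new=robot.snapshot("scene")["image"][:,:,::-1]
cv2.imwrite("pics/c4.png",np.vstack([cv2.resize(i[150:320,90:470],None,fx=1.75,fy=1.75) for i in (old,new)]))
E
```

```text
clock: 11.22
tcp_pos: [523.0, 308.3, 58.1]
ee_rot: [-3.141, 0.0, 1.167]
wrist_force: [-3.8, -0.4, 5.9]
gripper_width: -0.4
clock: 12.3
tcp_pos: [425.2, 458.8, 227.5]
ee_rot: [3.141, 0.0, 1.167]
wrist_force: [0.5, -1.2, -0.2]
gripper_width: -0.2
```

View pics/c4.png

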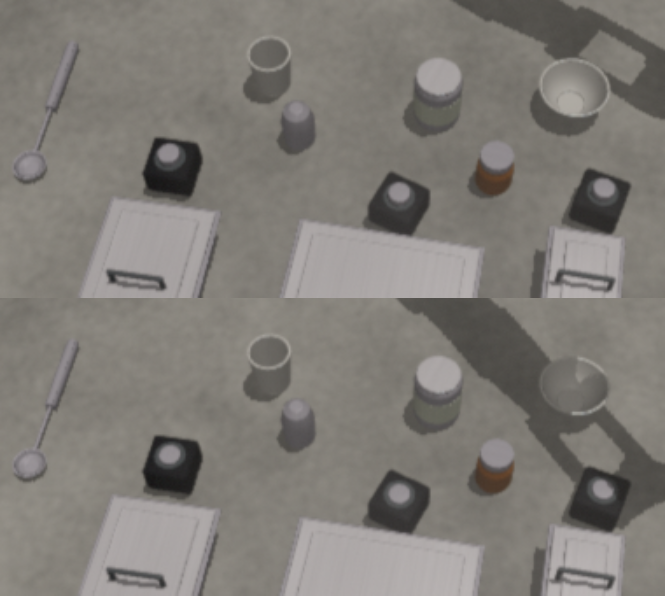

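All three buttons (bottom half, about (170,456), (399,494) and (602,490)) are visibly lower. The timers and the other things in view haven't moved, and the arm is clear.

```bash
python3 -c "
from station import robot
print(robot.sign_off())"
```

```text
the job is handed in; nothing more can be done
None
```

I pressed the three timer buttons with the shut fingertips in the required order: large, medium, then small. I then raised the arm clear and handed the job in at about 12 s; no verdict was reported.

- **Presses:** each one ended with the fingertip at 57.8–58.1 mm. The vertical force was 5.7–6.0 N at the end of each press, with up to about 4 N sideways on the small one, well below the 25 N limit. This matches a button fully down with its rubber seat slightly compressed.
- **Final picture:** compared with the start, all three buttons sit lower. The timers and everything else in the crop look unmoved. The sauce bottle was outside that crop and I did not check it again.
- **Problems:** my first move call was refused because its rows lacked the turn fields, so nothing moved. I resent it with every field filled in. No other check failed or disagreed.

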